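# Jack up the edge of a bench power supply and hold it

## Robot

A 6-joint arm with a two-finger parallel gripper is mounted at the origin on the work surface. World frame = base frame: x ahead of the robot, y to its left, z up, the work surface at z = 0. Lengths are in m, angles in degrees, forces in N, time in s.
With the tool pointing down it reaches from about 0.3 to 0.85 m from the base axis. Payload 4.2 kg.
Tool frame: the origin (TCP) lies on the centre line of the jaws, within the pads' length; the fingertips stand 19 mm ahead of it and the grasp point (between the pads) is the TCP; z points along the fingers, y is the line along which they close (so a half turn about z gives the same grasp; the last joint's range is limited). The gripper opens to 91 mm and grips with 3 to 60 N. Pads are 32 mm wide; open, the fingers measure 118 mm over their backs; the gripper's body (76 mm by 178 mm) begins 60 mm behind the grasp point.
Start: joints at [64.687, 18.312, 89.639, -0, 72.044, -1.146], TCP at [0.235, 0.525, 0.233] pointing down, gripper open.
Joint ranges: [-177.97, 177.97], [-48.28, 115.42], [12.27, 149.76], [-77.06, 257.06], [2.81, 150.46], [-146.56, 146.56]. Speed limits (degrees/s): [147.25, 147.25, 180, 180, 180, 180].

## Interface

Orientations are given as [roll, pitch, yaw] about the fixed x, y, z axes, in that order (R = Rz(yaw) Ry(pitch) Rx(roll)).
In Python, from plant import read_state, snapshot, camera_params, close_job gives the robot as it stands.
- The arm moves only by the tool send_rows, never from a script. Its argument "series" is a list of rows, each a list of 3 entries, a list of its own where there are three numbers: the closure, from 0 (fully open) to 1 (shut), then the shift along the tool's x, y, z in mm, then the turn, a rotation vector about the tool's x, y, z in degrees. In form: [[hand, [dx, dy, dz], [ax, ay, az]], ...]. A call has 1 to 12 rows; each row shifts and turns the commanded pose from where the row before left it, along the tool's axes as they then stand; what a row does not reach is not made up. A row lasts 1/8 s, in which the tool goes at most 62.5 mm and 10.7 degrees, less where a joint would pass 70% of its speed; a pose out of reach is approached as far as the arm can. A call is refused whole if a number of a shift passes 62.5 or a number of a turn 10.7, either way. A call with a gripper value outside its range is refused whole. The fingers move at their own pace and stop on an object; the grip force is fixed at half the most. Time passes only in rows, so rows that do not move let the fingers close. It gives the time, the measured TCP pose, the force, the opening and the grip force at its end, in the units of the state.
- read_state(): the state, without advancing time (a new reading comes with each control period).
- snapshot(name): name is "side" or "top" or "wrist"; returns the picture (420x560x3 uint8, red, green, blue); there is no depth.
- camera_params(name): a dict with "intrinsics" (3x3 intrinsics, pixels), "distortion" ([k1, k2, p1, p2, k3] as OpenCV has them; the pictures are not rectified), "rvec" (rotation vector, rad) and "tvec" (3), from world to camera coordinates, as OpenCV has them. Camera axes: x right, y down, z forward; pixel columns grow to the right and rows downward; lengths in m; the calibration is good to about 2 mm. A picture is of the moment at which its call begins: read the wrist's pose just before it. camera_params takes no time and is no camera call; for the wrist camera it gives the pose at the moment of the call.
- close_job(): hands the job in; it is judged then, once.
The state is a dict: "time_s": time; "joint_pos": joint angles; "dq": joint speeds; "joint_torque": joint torques, N m; "eef_pos": TCP position; "ee_rot": TCP orientation; "wrist_force": force on the tool from outside, world axes, zero at the start; "torque": the same for the moment, N m; "grip_width": finger opening in m; "gripper_force": force on a finger pad.
Only numpy, scipy, OpenCV 4.12 (cv2) and the standard library are available. Lean on these libraries where they do the work, as an engineer would, in place of code of your own. Each camera call takes 0.05 s, during which the arm holds its last target. There are 200 camera calls.

## Task

Lift the small lever jack up off its parking post, set it flat on the bench with its saddle centred under the lift point of the power supply (the round-ended steel lug, below the bolt head) and let go of it. Then work the handle: push it right down once, let it come right up again, push it right down a second time, and finish holding it down, so that a colleague can change the raised foot. Lift the supply with the jack only, without pushing on the supply itself, and leave the other things on the bench where they are.

Things in the scene. Friction and masses are not known exactly. Their poses are not given: they have to be found in the camera images.
- jack: Small loose bench lever jack, about 0.75 kg. Origin: underside of its base plate, below the upright grip plate; x points to the saddle end, z up. Base plate 315 x 70 x 10 mm, from x = -200 to +115 mm. The saddle, on a round grey column, is at x = 85 mm, the grip plate at x = 0, the handle's cross bar at x = -145 mm, the hole for the parking post at x = -180 mm.
- jack_grip (a point): Point to grip on the jack's upright bare steel grip plate, from above: 44 mm long (along the jack's x), 16 mm thick (along y). The point is its centre, 85 mm above the underside of the base and 20 mm under the plate's top; nothing is beside the plate above 60 mm. Axes as the jack's.
- jack_eye (a point): Centre of the 26 mm hole at the tail of the jack's base, at the underside. Axes as the jack's.
- saddle_top (a point): Centre of the top of the jack's saddle, a flat steel disc of 44 mm diameter. With the handle up it is 50 mm above the underside of the base; it rises 30 mm as the handle goes all the way down.
- handle_bar (a point): Centre of the black cross bar (20 mm diameter, 60 mm long, along the jack's y) at the end of the handle. It turns about a pin at the jack's x = -30 mm, 45 mm above the bench; bar to pin 125 mm. Handle up: bar centre 94 mm above the bench at x = -145 mm; all the way down: 26 mm, at x = -154 mm. The point's axes turn with the handle.
- handle (a joint): Jack handle: 0 rad = right up, 0.55 rad = all the way down against its stop. A spring pushes it back up when let go. Pushing down on the bar takes 2 to 4 N unloaded and about 8 to 12 N with the supply on the saddle.
- post: Parking post fixed upright on the bench: steel pin 12 mm thick, its top 32 mm above the bench. Origin: its foot. It stands in the hole at the jack's tail, so the jack must be lifted more than 32 mm before it is moved away.
- lift_point (a point): Lift point: centre of the underside of the round end (44 mm diameter) of the supply's 8 mm thick steel lug, 62 mm above the bench when down. The lug sticks 60 mm out of the supply's side; a 16 mm bolt head on top marks the point. Axes: y straight out of the supply along the lug, z up. The jack goes in under it saddle end first, moving towards -y.
- stand: The power supply: grey box 240 mm (x) by 250 mm (y) by 155 mm high with its feet, about 4.6 kg. It rocks on its two far rubber feet, which stay on the bench. Origin: on the bench exactly under the lift point when the supply is down; y points out along the lug, the box lies from y = -60 to -310 mm.
- supply (a joint): Tilt of the power supply about its far feet: 0 rad = down; the lift point is 300 mm from the far feet, so 0.06 rad lifts it by 18 mm, which is what the jack reaches with its handle all the way down.
- spool: Bystander: solder spool, 52 mm diameter, 38 mm high, standing beside the lug. Origin: its underside.
- tin: Bystander: open steel tin, 60 mm diameter, 35 mm high, standing beside the lug. Origin: its underside.
- meter: Bystander: multimeter, 140 x 75 x 32 mm, lying flat. Origin: its underside.
- phone: Bystander: cordless phone, 150 x 50 x 22 mm, lying flat. Origin: its underside.
- driver: Bystander: screwdriver lying near the parked jack. Origin: its underside.
- jar: Bystander: plastic jar, 68 mm diameter, 85 mm high. Origin: its underside.
- bottle: Bystander: clear bottle, 64 mm diameter, 200 mm high. Origin: its underside.

How it is judged (in metres and radians):
On the way, in this order (a step that is already met when the one before it is completed fails the run):
1. the jack is lifted clear of its post (height (world z) of jack_eye above 0.036 m), for 0.1 s.
2. the jack stands flat, let go, handle up, its saddle centred under the lift point (horizontal distance between saddle_top and lift_point below 0.012 m and height (world z) of jack below 0.006 m and angle between jack's own z axis and vertical below 0.05 rad and value of joint handle below 0.1 rad and contact force between each of the arm, the fingers and jack below 0.5 N), for 0.2 s.
3. first stroke: handle right down, supply raised (value of joint handle above 0.46 rad and value of joint supply above 0.04 rad and horizontal distance between saddle_top and lift_point below 0.012 m and height (world z) of jack below 0.006 m and angle between jack's own z axis and vertical below 0.05 rad), for 0.1 s.
4. handle right up again, supply down (value of joint handle below 0.1 rad and value of joint supply below 0.009 rad), for 0.1 s.
5. second stroke: handle right down, supply raised (all of step 3), for 0.2 s.
At the end, for the whole second after the job is handed in: The robot is still pushing the jack's handle down (at least 0.46 of 0.55 rad, more than 2 N), the supply is tilted up at least 0.040 rad and at rest, carried by the jack (more than 5 N) and not touched by the robot; the jack stands flat, its saddle within 12 mm of the lift point sideways (all of step 5 and velocity of joint supply below 0.02 rad/s and contact force between jack and stand above 5 N and contact force between any of the fingers, the arm and jack above 2 N and contact force between each of the arm, the fingers and stand below 0.5 N); the arm keeps its last pose, push and grip.
It fails at once if a bystander is moved by more than 30 mm (distance of any of spool, tin, meter, phone, driver, jar, bottle from where it was at the start of the episode above 0.03 m).
It fails at once if the robot pushes on the power supply itself (over 8 N) (contact force between any of the arm, the fingers and stand above 8 N).
It fails at once if the jack is tipped over (angle between jack's own z axis and vertical above 0.6 rad).
It also fails if it takes over 58 s, if anything falls off the work surface, if the arm or the gripper's body presses on something with over 40 N, if the wrist force passes 120 N, or if a joint passes its speed limit or range.

## Working session

There is one attempt and no reset: what is moved stays moved. The work goes in short steps, Python scripts to look and compute and a tool call to move; the robot and the scene stay as the last step left them, time stands still between calls to the robot, and variables do not carry over. Pictures are saved under pics/ and viewed, at most 11 in all, crops included, and the job is handed in when it is done.

Besides the shell and the picture viewer there is one more tool, called after "Emit:" as name(argument=value, ...), one argument or row to a line, values as JSON. send_rows: Moves the arm, as the interface text tells. Its arguments: {"type":"object","properties":{"series":{"type":"array"}},"required":["series"]}

```bash
mkdir -p pics; cat > h.py <<'E'
import numpy as np, cv2
from plant import *
def cam(n):
    c=camera_params(n);return [np.array(c[k],float) for k in("intrinsics","distortion","rvec","tvec")]
def save(n,f):
    c=cam(n);im=snapshot(n);cv2.imwrite("pics/"+f,im[:,:,::-1]);np.savez("pics/"+f+".npz",*c);return im
def ray(c,uv,z):
    K,D,r,t=c;p=cv2.undistortPoints(np.array(uv,float).reshape(-1,1,2),K,D).reshape(-1,2)
    R=cv2.Rodrigues(r)[0];o=-R.T@t.ravel();d=np.c_[p,np.ones(len(p))]@R
    z=np.broadcast_to(z,len(p));return o+d*((z-o[2])/d[:,2])[:,None]
def proj(c,X):
    K,D,r,t=c;return cv2.projectPoints(np.array(X,float).reshape(-1,1,3),r,t,K,D)[0].reshape(-1,2)
def load(f):
    d=np.load("pics/"+f+".npz");return [d[k] for k in d.files]
E
python3 -c "
from h import *
a=save('top','t1.png');b=save('side','s1.png');print(read_state())
for n in('top','side'):
  c=cam(n);print(n,(-cv2.Rodrigues(c[2])[0].T@c[3].ravel()))"
```

```text
{'time_s': 0.1, 'joint_pos': array([ 6.46884648e+01,  1.83475224e+01,  8.97012918e+01, -1.29277423e-03,
        7.20419281e+01, -1.14672811e+00]), 'dq': array([-0.0031403 ,  0.01709165, -0.27330965,  0.00864227,  0.14108443,
        0.03075023]), 'joint_torque': array([ 3.10062014e-04, -4.13332379e+01, -2.32510239e+01,  7.27769919e-02,
        4.22813545e-02, -3.38178313e-05]), 'eef_pos': array([0.23521396, 0.52422198, 0.23219617]), 'ee_rot': array([-1.79909251e+02, -5.87096444e-04,  1.55835592e+02]), 'wrist_force': array([-0.05879159, -1.59782315, -0.33527766]), 'torque': array([ 0.01624416, -0.01878473,  0.01412302]), 'gripper_force': 0.0, 'grip_width': 0.0911629803819339}
top [ 0.39958344 -0.01550877  1.13224439]
side [ 0.14664735 -0.85938348  0.67490949]
```

View pics/t1.png

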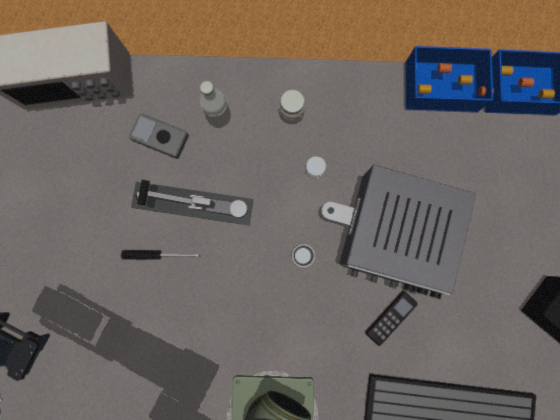

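View pics/s1.png

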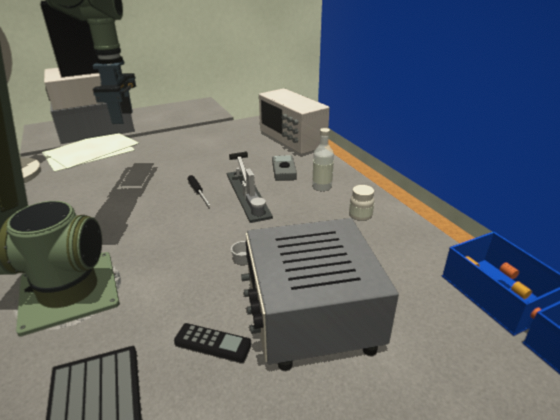

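The top view shows the jack with its saddle at (238,208), grip plate (200,202) and bar (144,192). The lug's bolt is at (330,211), with the spool (316,166) and tin (303,256) on either side of it.

```bash
python3 -c "
from h import *
im=cv2.imread('pics/t1.png')[140:280,120:390];cv2.imwrite('pics/t1c.png',cv2.resize(im,None,fx=2.96,fy=2.96,interpolation=cv2.INTER_CUBIC))
c=load('t1.png')
P=[(238,208,.05),(200,202,.105),(144,192,.1),(330,211,.075),(316,166,.038),(303,256,.035),(135,183,.01),(253,198,.01),(250,224,.01),(132,208,.01),(291,102,.085),(213,104,.0),(355,200,.07),(140,255,0),(200,255,0)]
for p in P: print(p,ray(c,p[:2],p[2])[0].round(4))"
```

```text
(238, 208, 0.05) [0.5259 0.0994 0.05  ]
(200, 202, 0.105) [0.5315 0.1856 0.105 ]
(144, 192, 0.1) [0.5529 0.324  0.1   ]
(330, 211, 0.075) [ 0.5218 -0.1308  0.075 ]
(316, 166, 0.038) [ 0.6423 -0.0968  0.038 ]
(303, 256, 0.035) [ 0.4097 -0.0685  0.035 ]
(135, 183, 0.01) [0.5897 0.3792 0.01  ]
(253, 198, 0.01) [0.5581 0.0652 0.01  ]
(250, 224, 0.01) [0.4894 0.0707 0.01  ]
(132, 208, 0.01) [0.5229 0.3828 0.01  ]
(291, 102, 0.085) [ 0.7946 -0.0272  0.085 ]
(213, 104, 0.0) [0.8151 0.1841 0.    ]
(355, 200, 0.07) [ 0.5517 -0.1934  0.07  ]
(140, 255, 0) [0.4006 0.3573 0.    ]
(200, 255, 0) [0.4052 0.1995 0.    ]
```

View pics/t1c.png

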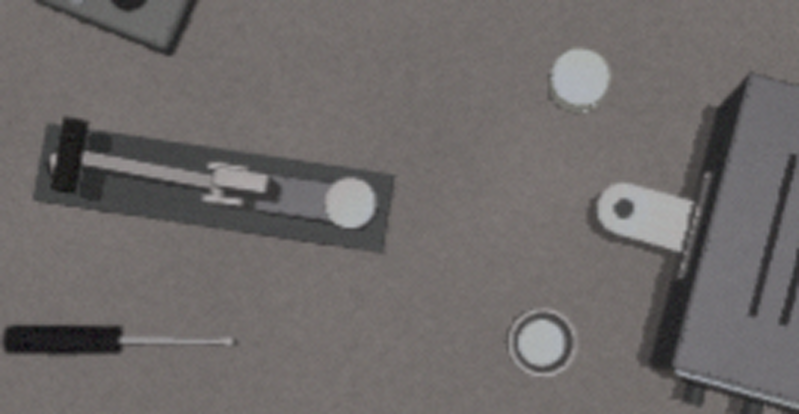

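```bash
cat >> h.py <<'E'
from scipy.spatial.transform import Rotation as Ro
def pose():
    s=read_state();return s['eef_pos'],Ro.from_euler('xyz',s['ee_rot'],degrees=True)
def plan(p,yaw,N,g):
    p0,R=pose();R1=Ro.from_euler('xyz',[180,0,yaw],degrees=True)
    w=(R.inv()*R1).as_rotvec(degrees=True)/N;d=(np.array(p)-p0)*1000/N;o=[]
    for i in range(N):
        o.append([g,R.inv().apply(d).round(1).tolist(),w.round(2).tolist()]);R=R*Ro.from_rotvec(w,degrees=True)
    print(str(o).replace(' ',''))
E
python3 -c "
from h import *
c=load('t1.png')
sc=lambda u,v:(u/2.96+120-.33,v/2.96+140-.33)
s=ray(c,sc(351,203),.05)[0];g=ray(c,sc(240.5,179),.105)[0];b=ray(c,sc(69,155),.104)[0];l=ray(c,sc(624,208),.078)[0]
co=ray(c,[sc(47,125),sc(394,175),sc(384,251),sc(35,199)],.01)
e=ray(c,[sc(750,75),sc(677,372)],.155);d=e[1]-e[0]
print(s,g,b,l,co,co.mean(0));print('edge',np.degrees(np.arctan2(d[1],d[0])),e)
x=(co[1]+co[2]-co[0]-co[3]);print('jackyaw',np.degrees(np.arctan2(x[1],x[0])))
x/=np.linalg.norm(x);print('grip from base',co.mean(0)+x*.0425,'from saddle',s-x*.085,'from bar',b+x*.145)
plan([g[0],g[1],.21],84,10,0)"
```

```text
[0.52528769 0.09872876 0.05      ] [0.53606041 0.18356331 0.105     ] [0.55214324 0.32520577 0.104     ] [ 0.52414467 -0.13164216  0.078     ] [[0.59266805 0.3778854  0.01      ]
 [0.55601975 0.06573175 0.01      ]
 [0.48810408 0.07219347 0.01      ]
 [0.52577558 0.38429089 0.01      ]] [0.54064186 0.22502538 0.01      ]
edge 166.7527422414168 [[ 0.62261719 -0.22038308  0.155     ]
 [ 0.39025094 -0.16567983  0.155     ]]
jackyaw -96.78935495947212
grip from base [0.53561754 0.18282341 0.01      ] from saddle [0.53533635 0.1831327  0.05      ] from bar [0.53500141 0.18122259 0.104     ]
[[0,[-41.4,-18.8,2.2],[-0.01,0.01,7.18]],[0,[-43.4,-13.4,2.2],[-0.01,0.01,7.18]],[0,[-44.8,-7.9,2.2],[-0.01,0.01,7.18]],[0,[-45.4,-2.2,2.2],[-0.01,0.01,7.18]],[0,[-45.3,3.4,2.2],[-0.01,0.01,7.18]],[0,[-44.5,9.1,2.2],[-0.01,0.01,7.18]],[0,[-43.0,14.6,2.2],[-0.01,0.01,7.18]],[0,[-40.9,19.9,2.2],[-0.01,0.01,7.18]],[0,[-38.1,24.8,2.2],[-0.01,0.01,7.18]],[0,[-34.7,29.4,2.2],[-0.01,0.01,7.18]]]
```

Emit:
send_rows(
  series=[
    [0,[-41.4,-18.8,2.2],[0,0,7.2]],
    [0,[-43.4,-13.4,2.2],[0,0,7.2]],
    [0,[-44.8,-7.9,2.2],[0,0,7.2]],
    [0,[-45.4,-2.2,2.2],[0,0,7.2]],
    [0,[-45.3,3.4,2.2],[0,0,7.2]],
    [0,[-44.5,9.1,2.2],[0,0,7.2]],
    [0,[-43,14.6,2.2],[0,0,7.2]],
    [0,[-40.9,19.9,2.2],[0,0,7.2]],
    [0,[-38.1,24.8,2.2],[0,0,7.2]],
    [0,[-34.7,29.4,2.2],[0,0,7.2]],
    [0,[0,0,0],[0,0,0]],
    [0,[0,0,0],[0,0,0]],
  ],
)

```text
time_s: 1.6
eef_pos: [0.5354, 0.1837, 0.2105]
ee_rot: [-179.9, -0.0, 83.9]
wrist_force: [0.1, -0.3, -1.1]
grip_width: 0.0912
gripper_force: 0.0
```

```bash
python3 -c "
from h import *
save('wrist','w1.png');p,R=pose();print(p,R.as_euler('xyz',degrees=True),read_state()['wrist_force'])
c=load('w1.png');x=np.array([np.cos(np.radians(-96.8)),np.sin(np.radians(-96.8)),0]);g=np.array([.5355,.183,.105])
print(proj(c,[g,g+.022*x,g-.022*x,g+.085*x-[0,0,.055]]))
plan([.5355,.183,.135],83.2,3,0)"
```

```text
[0.53517288 0.1841653  0.21070623] [-1.79942220e+02 -8.36775388e-03  8.38978667e+01] [-0.28390684  0.58958735 -0.76965696]
[[280.34144487 214.13638916]
 [280.04167223 238.20509349]
 [280.65502249 188.9200609 ]
 [279.37808914 273.11579619]]
[[0,[-0.4,0.2,25.2],[-0.02,-0.0,0.23]],[0,[-0.4,0.2,25.2],[-0.02,-0.0,0.23]],[0,[-0.4,0.2,25.2],[-0.02,-0.0,0.23]]]
```

View pics/w1.png

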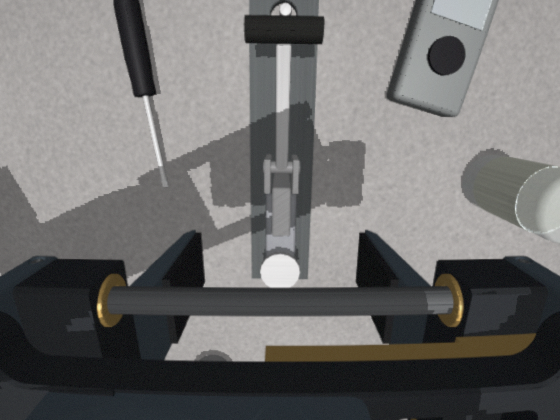

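The wrist view has the saddle at (280,271), against a predicted (279,273), and the jack is aligned with the jaws. The estimate is good, so I'm descending to grip.

Emit:
send_rows(
  series=[
    [0,[-0.4,0.2,25],[0,0,0.2]],
    [0,[-0.4,0.2,25],[0,0,0.2]],
    [0,[-0.4,0,25],[0,0,0.2]],
    [0,[0,0,20],[0,0,0]],
    [0,[0,0,15],[0,0,0]],
    [0,[0,0,15],[0,0,0]],
    [0,[0,0,0],[0,0,0]],
    [1,[0,0,0],[0,0,0]],
    [1,[0,0,0],[0,0,0]],
    [1,[0,0,0],[0,0,0]],
    [1,[0,0,0],[0,0,0]],
    [1,[0,0,0],[0,0,0]],
  ],
)

```text
time_s: 3.15
eef_pos: [0.5362, 0.1824, 0.0861]
ee_rot: [180.0, -0.0, 83.2]
wrist_force: [0.5, 0.8, -0.4]
grip_width: 0.0441
gripper_force: 0.0
```

Emit:
send_rows(
  series=[
    [1,[0,0,0],[0,0,0]],
    [1,[0,0,0],[0,0,0]],
    [1,[0,0,0],[0,0,0]],
    [1,[0,0,0],[0,0,0]],
    [1,[0,0,0],[0,0,0]],
    [1,[0,0,0],[0,0,0]],
  ],
)

```text
time_s: 3.9
eef_pos: [0.536, 0.1824, 0.0859]
ee_rot: [-180.0, 0.0, 83.2]
wrist_force: [-1.4, 0.3, 0.0]
grip_width: 0.016
gripper_force: 30.0
```

Gripped at 16 mm with 30 N. Lifting 55 mm.

Emit:
send_rows(
  series=[
    [1,[0,0,-6],[0,0,0]],
    [1,[0,0,-10],[0,0,0]],
    [1,[0,0,-10],[0,0,0]],
    [1,[0,0,-10],[0,0,0]],
    [1,[0,0,-10],[0,0,0]],
    [1,[0,0,-9],[0,0,0]],
    [1,[0,0,0],[0,0,0]],
    [1,[0,0,0],[0,0,0]],
    [1,[0,0,0],[0,0,0]],
  ],
)

```text
time_s: 5.03
eef_pos: [0.5358, 0.1823, 0.1405]
ee_rot: [-179.9, 0.0, 83.2]
wrist_force: [-0.0, 0.2, -7.5]
grip_width: 0.0156
gripper_force: 30.0
```

```bash
python3 -c "
from h import *
s=read_state();print(s['wrist_force'],s['torque'])
l=np.array([.5241,-.1316]);a=np.radians(76.75);u=np.array([np.cos(a),np.sin(a)])
g=l+.085*u;print('grip target',g)
h=g+.075*u;plan([h[0],h[1],.141],76.75,10,1)
im=save('wrist','w2.png');im=save('side','s2.png');im=cv2.imread('pics/s2.png')[100:260,120:400];cv2.imwrite('pics/s2c.png',cv2.resize(im,None,fx=2.8,fy=2.8))"
```

```text
[-0.01307547  0.19977364 -7.53352342] [-0.22675652  0.1065634  -0.02929204]
grip target [ 0.54358203 -0.04886276]
[[1,[-15.4,4.3,-0.1],[-0.01,0.0,0.65]],[1,[-15.4,4.5,-0.1],[-0.01,0.0,0.65]],[1,[-15.3,4.7,-0.1],[-0.01,0.0,0.65]],[1,[-15.3,4.9,-0.1],[-0.01,0.0,0.65]],[1,[-15.2,5.0,-0.1],[-0.01,0.0,0.65]],[1,[-15.1,5.2,-0.1],[-0.01,0.0,0.65]],[1,[-15.1,5.4,-0.1],[-0.01,0.0,0.65]],[1,[-15.0,5.5,-0.1],[-0.01,0.0,0.65]],[1,[-15.0,5.7,-0.1],[-0.01,0.0,0.65]],[1,[-14.9,5.9,-0.1],[-0.01,0.0,0.65]]]
```

View pics/s2c.png

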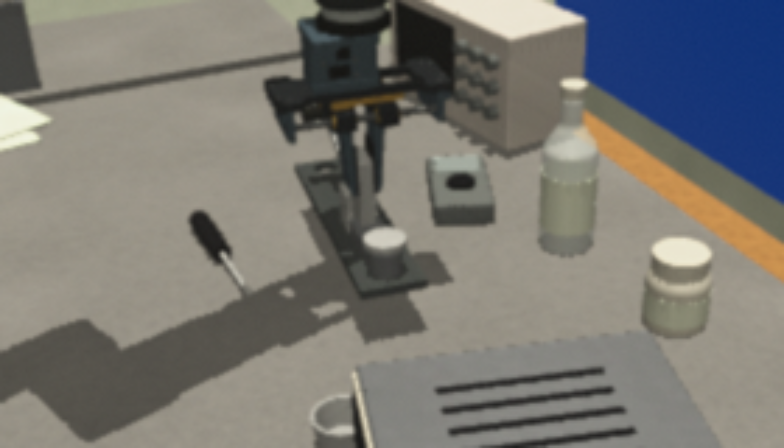

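View pics/w2.png

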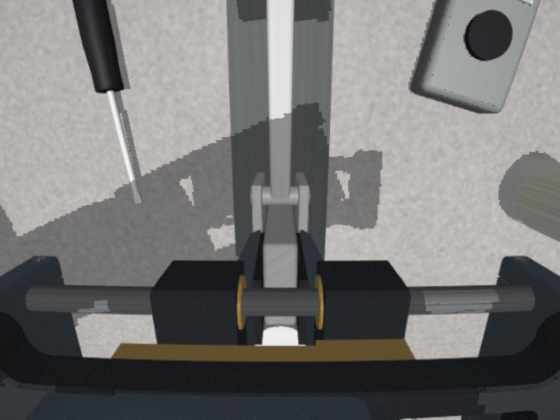

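The jack hangs level and clear of the post. Carrying it to 75 mm short of the lug.

Emit:
send_rows(
  series=[
    [1,[-10,3,0],[0,0,0.6]],
    [1,[-15.4,4.5,0],[0,0,0.6]],
    [1,[-15.3,4.7,0],[0,0,0.7]],
    [1,[-15.3,4.9,0],[0,0,0.7]],
    [1,[-15.2,5,0],[0,0,0.7]],
    [1,[-15.1,5.2,0],[0,0,0.7]],
    [1,[-15.1,5.4,0],[0,0,0.7]],
    [1,[-15,5.5,0],[0,0,0.6]],
    [1,[-15,5.7,0],[0,0,0.6]],
    [1,[-15,5.9,0],[0,0,0.6]],
    [1,[-5,1.3,0],[0,0,0]],
    [1,[0,0,0],[0,0,0]],
  ],
)

```text
time_s: 6.62
eef_pos: [0.5603, 0.0242, 0.1409]
ee_rot: [-180.0, -0.0, 76.7]
wrist_force: [0.0, -0.1, -6.3]
grip_width: 0.0157
gripper_force: 30.0
```

```bash
python3 -c "
from h import *
im=save('top','t2.png')[140:280,170:440];cv2.imwrite('pics/t2c.png',cv2.resize(im[:,:,::-1],None,fx=2.96,fy=2.96,interpolation=cv2.INTER_CUBIC))
plan([.5608,.0241,.092],76.75,5,1)"
```

```text
[[1,[-0.1,0.1,9.8],[-0.0,-0.01,-0.01]],[1,[-0.1,0.1,9.8],[-0.0,-0.01,-0.01]],[1,[-0.1,0.1,9.8],[-0.0,-0.01,-0.01]],[1,[-0.1,0.1,9.8],[-0.0,-0.01,-0.01]],[1,[-0.1,0.1,9.8],[-0.0,-0.01,-0.01]]]
```

View pics/t2c.png

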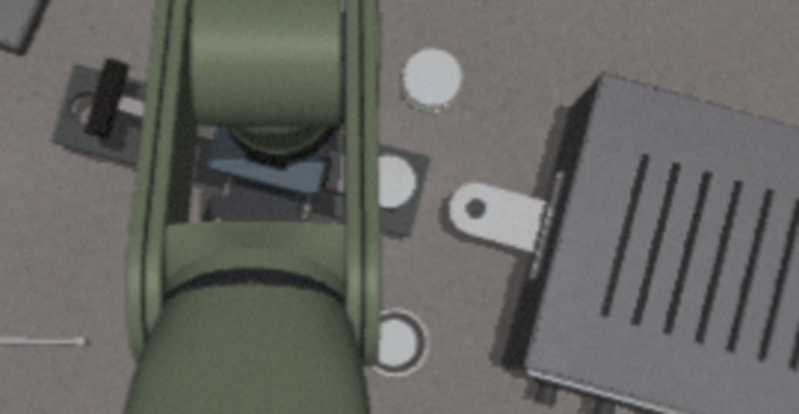

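The jack is aligned with the lug. The saddle centre is at crop (390,182) and the bolt at (476,209). I'll lower it and run the numeric check.

Emit:
send_rows(
  series=[
    [1,[0,0,10],[0,0,0]],
    [1,[0,0,10],[0,0,0]],
    [1,[0,0,10],[0,0,0]],
    [1,[0,0,10],[0,0,0]],
    [1,[0,0,9],[0,0,0]],
    [1,[0,0,0],[0,0,0]],
    [1,[0,0,0],[0,0,0]],
  ],
)

```text
time_s: 7.55
eef_pos: [0.5607, 0.0244, 0.0922]
ee_rot: [180.0, -0.0, 76.7]
wrist_force: [0.2, 1.0, -6.5]
grip_width: 0.0157
gripper_force: 30.0
```

```bash
python3 -c "
from h import *
c=load('t2.png')
sc=lambda u,v:(u/2.96+170-.33,v/2.96+140-.33)
print('saddle hi',ray(c,sc(391,182),.105),'exp',np.array([.5603,.0242])-.085*np.array([np.cos(np.radians(76.7)),np.sin(np.radians(76.7))]),'bolt',ray(c,sc(476,208.5),.078))
print(ray(c,[sc(80,66),sc(430,157),sc(404,237),sc(54,142)],.065))
im=save('top','t3.png')[140:280,170:440];cv2.imwrite('pics/t3c.png',cv2.resize(im[:,:,::-1],None,fx=2.96,fy=2.96,interpolation=cv2.INTER_CUBIC))
print(read_state()['wrist_force']);plan([.5436,-.0489,.092],76.75,8,1)"
```

```text
saddle hi [[ 0.54031361 -0.05915979  0.105     ]] exp [ 0.54074577 -0.0585202 ] bolt [[ 0.52372532 -0.13164871  0.078     ]]
[[ 0.6383247   0.20674624  0.065     ]
 [ 0.56807116 -0.09340551  0.065     ]
 [ 0.49945222 -0.07285365  0.065     ]
 [ 0.57210828  0.22553929  0.065     ]]
[-0.17485373 -0.43592038 -7.3949961 ]
[[1,[-9.4,0.0,0.0],[0.01,-0.0,-0.0]],[1,[-9.4,0.0,0.0],[0.01,-0.0,-0.0]],[1,[-9.4,0.0,0.0],[0.01,-0.0,-0.0]],[1,[-9.4,0.0,0.0],[0.01,-0.0,-0.0]],[1,[-9.4,0.0,0.0],[0.01,-0.0,-0.0]],[1,[-9.4,0.0,0.0],[0.01,-0.0,-0.0]],[1,[-9.4,0.0,0.0],[0.01,-0.0,-0.0]],[1,[-9.4,0.0,0.0],[0.01,-0.0,-0.0]]]
```

View pics/t3c.png

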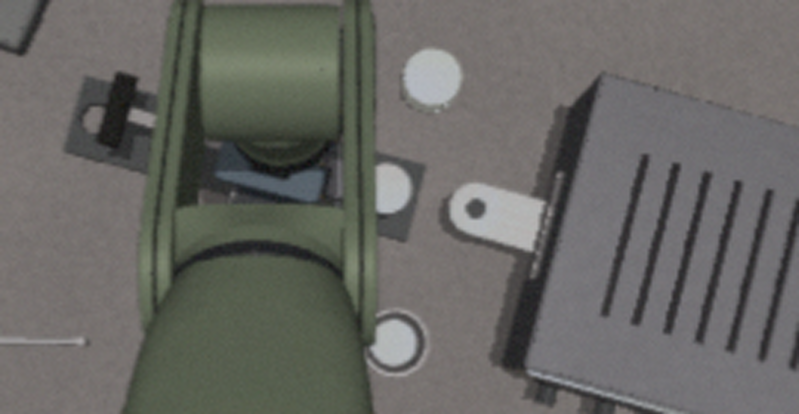

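Lowered without touching anything. The saddle position agrees with the tool pose to about 1 mm, so I'm sliding it in 2 mm lower.

Emit:
send_rows(
  series=[
    [1,[0,0,2],[0,0,0]],
    [1,[-9.4,0,0],[0,0,0]],
    [1,[-9.4,0,0],[0,0,0]],
    [1,[-9.4,0,0],[0,0,0]],
    [1,[-9.4,0,0],[0,0,0]],
    [1,[-9.4,0,0],[0,0,0]],
    [1,[-9.4,0,0],[0,0,0]],
    [1,[-9.4,0,0],[0,0,0]],
    [1,[-9.4,0,0],[0,0,0]],
    [1,[0,0,0],[0,0,0]],
    [1,[0,0,0],[0,0,0]],
  ],
)

```text
time_s: 8.98
eef_pos: [0.5432, -0.0487, 0.0899]
ee_rot: [180.0, -0.0, 76.7]
wrist_force: [0.1, 0.4, -7.4]
grip_width: 0.0158
gripper_force: 30.0
```

Emit:
send_rows(
  series=[
    [1,[0,0,2],[0,0,0]],
    [1,[0,0,1],[0,0,0]],
    [1,[0,0,1],[0,0,0]],
    [1,[0,0,0],[0,0,0]],
    [1,[0,0,0],[0,0,0]],
  ],
)

```text
time_s: 9.6
eef_pos: [0.5432, -0.0488, 0.0859]
ee_rot: [180.0, -0.0, 76.7]
wrist_force: [-0.4, 0.9, -7.5]
grip_width: 0.0157
gripper_force: 30.0
```

Emit:
send_rows(
  series=[
    [1,[0,0,0.7],[0,0,0]],
    [1,[0,0,0.5],[0,0,0]],
    [1,[0,0,0],[0,0,0]],
    [1,[0,0,0],[0,0,0]],
  ],
)

```text
time_s: 10.1
eef_pos: [0.5432, -0.0487, 0.0859]
ee_rot: [180.0, -0.0, 76.7]
wrist_force: [-4.5, 0.5, 5.0]
grip_width: 0.0162
gripper_force: 30.0
```

The jack is on the bench. Releasing it.

Emit:
send_rows(
  series=[
    [0,[0,0,0],[0,0,0]],
    [0,[0,0,0],[0,0,0]],
    [0,[0,0,0],[0,0,0]],
    [0,[0,0,0],[0,0,0]],
    [0,[0,0,0],[0,0,0]],
    [0,[0,0,0],[0,0,0]],
    [0,[0,0,-20],[0,0,0]],
    [0,[0,0,-25],[0,0,0]],
    [0,[0,0,-25],[0,0,0]],
    [0,[0,0,-25],[0,0,0]],
    [0,[0,0,0],[0,0,0]],
  ],
)

```text
time_s: 11.48
eef_pos: [0.5443, -0.0489, 0.1814]
ee_rot: [179.7, -0.0, 76.7]
wrist_force: [0.2, -0.1, -0.3]
grip_width: 0.0911
gripper_force: 0.0
```

```bash
python3 -c "
from h import *
a=save('wrist','w3.png');b=save('top','t4.png')[140:280,170:440]
b=cv2.resize(b,(540,280),interpolation=cv2.INTER_CUBIC);o=np.zeros((600,560,3),np.uint8);o[:280,:540]=b;o[285:600]=a[0:315]
cv2.imwrite('pics/m4.png',o[:,:,::-1])
u=np.array([np.cos(np.radians(76.7)),np.sin(np.radians(76.7))])
g=np.array([.5432,-.0488]);bar=g+.145*u;print('bar',bar,proj(load('w3.png'),[[*bar,.094]]))
t=g+.147*u
plan([*t,.19],76.7,8,1)"
```

```text
bar [0.57655721 0.09231094] [[277.75159091  19.24922759]]
[[1,[18.4,0.1,-1.4],[-0.01,0.0,0.0]],[1,[18.4,0.1,-1.4],[-0.01,0.0,0.0]],[1,[18.4,0.1,-1.4],[-0.01,0.0,0.0]],[1,[18.4,0.1,-1.4],[-0.01,0.0,0.0]],[1,[18.4,0.1,-1.4],[-0.01,0.0,0.0]],[1,[18.4,0.1,-1.4],[-0.01,0.0,0.0]],[1,[18.4,0.1,-1.4],[-0.01,0.0,0.0]],[1,[18.4,0.1,-1.4],[-0.01,0.0,0.0]]]
```

View pics/m4.png

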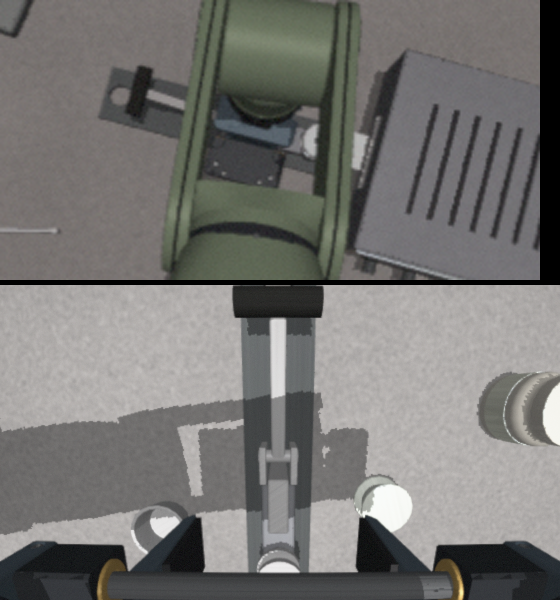

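The jack stands under the lug and is aligned. The bar in the wrist view is at about (278,16), as predicted. Moving above the bar with the fingers shut.

Emit:
send_rows(
  series=[
    [1,[18.4,0,-1.4],[0,0,0]],
    [1,[18.4,0,-1.4],[0,0,0]],
    [1,[18.4,0,-1.4],[0,0,0]],
    [1,[18.4,0,-1.4],[0,0,0]],
    [1,[18.4,0,-1.4],[0,0,0]],
    [1,[18.4,0,-1.4],[0,0,0]],
    [1,[18.4,0,0],[0,0,0]],
    [1,[18.4,0,0],[0,0,0]],
    [1,[0,0,0],[0,0,0]],
    [1,[0,0,0],[0,0,0]],
    [1,[0,0,0],[0,0,0]],
  ],
)

```text
time_s: 12.95
eef_pos: [0.5768, 0.0939, 0.1882]
ee_rot: [-180.0, 0.0, 76.7]
wrist_force: [0.3, -0.2, 0.8]
grip_width: 0.0005
gripper_force: 0.0
```

```bash
python3 -c "
from h import *
im=save('top','t5.png')[140:280,170:440];cv2.imwrite('pics/t5c.png',cv2.resize(im[:,:,::-1],None,fx=2.96,fy=2.96,interpolation=cv2.INTER_CUBIC))
s=read_state();print(s['eef_pos'],s['grip_width'])"
```

```text
[0.57677752 0.09386547 0.18815545] 0.0005045448285521119
```

View pics/t5c.png

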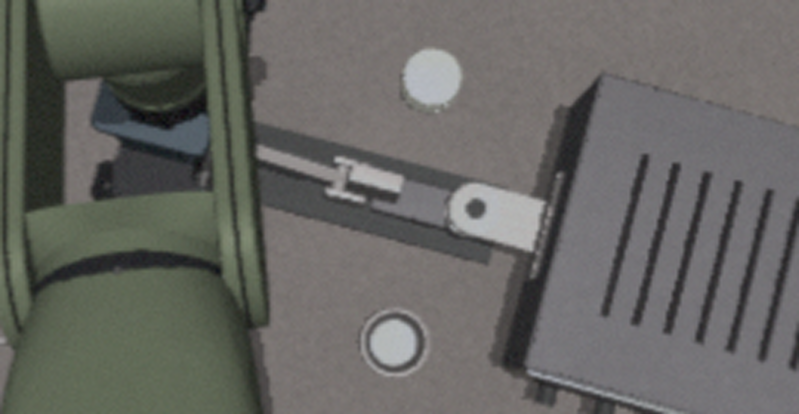

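The saddle is hidden concentrically under the round lug end, with the bolt at (476,209). First stroke next.

Emit:
send_rows(
  series=[
    [1,[0,0,20],[0,0,0]],
    [1,[0,0,20],[0,0,0]],
    [1,[0,0,15],[0,0,0]],
    [1,[0,0,6],[0,0,0]],
    [1,[0.5,0,5],[0,0,0]],
    [1,[2,0,7],[0,0,0]],
    [1,[2,0,7],[0,0,0]],
    [1,[1.5,0,7],[0,0,0]],
    [1,[1,0,7],[0,0,0]],
    [1,[0.5,0,7],[0,0,0]],
    [1,[0,0,7],[0,0,0]],
    [1,[0,0,0],[0,0,0]],
  ],
)

```text
time_s: 14.5
eef_pos: [0.5797, 0.1039, 0.0814]
ee_rot: [179.9, -0.3, 76.7]
wrist_force: [-1.1, 7.4, 11.5]
grip_width: 0.0005
gripper_force: 5.5
```

Emit:
send_rows(
  series=[
    [1,[0,0,7],[0,0,0]],
    [1,[0,0,7],[0,0,0]],
    [1,[-0.5,0,6],[0,0,0]],
    [1,[-0.5,0,4],[0,0,0]],
    [1,[0,0,1],[0,0,0]],
    [1,[0,0,0],[0,0,0]],
    [1,[0,0,0],[0,0,0]],
  ],
)

```text
time_s: 15.38
eef_pos: [0.5801, 0.1031, 0.0569]
ee_rot: [179.8, -0.3, 76.7]
wrist_force: [0.2, 7.7, 10.6]
grip_width: 0.0002
gripper_force: 5.3
```

Emit:
send_rows(
  series=[
    [1,[1,0,0.5],[0,0,0]],
    [1,[1,0,0.5],[0,0,0]],
    [1,[0,0,0.5],[0,0,0]],
    [1,[0,0,0],[0,0,0]],
    [1,[0,0,0],[0,0,0]],
  ],
)

```text
time_s: 16.0
eef_pos: [0.5801, 0.1032, 0.0553]
ee_rot: [179.8, -0.1, 76.7]
wrist_force: [-0.4, 1.8, 11.4]
grip_width: 0.0006
gripper_force: 5.7
```

```bash
python3 -c "
from h import *
im=save('top','t6.png')
f=lambda n:cv2.imread('pics/'+n)[185:250,240:375]
o=np.vstack([cv2.resize(f(n),(607,292),interpolation=cv2.INTER_CUBIC) for n in('t5.png','t6.png')]);cv2.imwrite('pics/m6.png',o)"
```

```text
(no output)
```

View pics/m6.png

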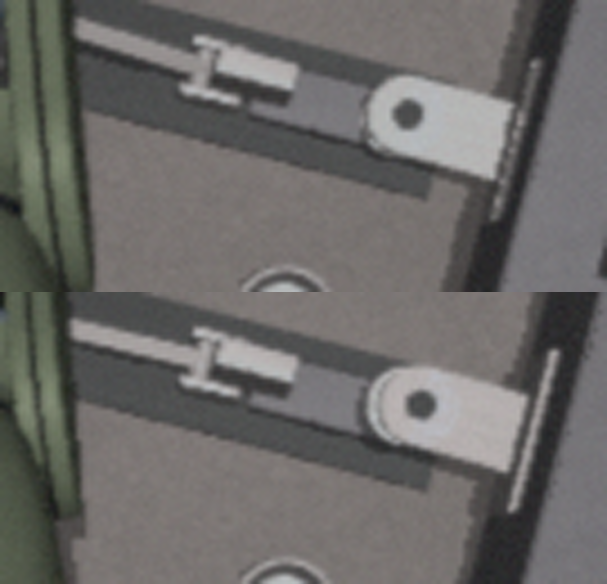

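The supply is raised and the jack hasn't moved (plate at (255,70) in both frames). The lug has shifted about 4 mm from the tilt, which is within tolerance. Letting the handle up now.

Emit:
send_rows(
  series=[
    [1,[0,0,-5],[0,0,0]],
    [1,[0.5,0,-7],[0,0,0]],
    [1,[0.5,0,-7],[0,0,0]],
    [1,[0,0,-7],[0,0,0]],
    [1,[-0.5,0,-7],[0,0,0]],
    [1,[-1,0,-7],[0,0,0]],
    [1,[-2,0,-7],[0,0,0]],
    [1,[-2,0,-7],[0,0,0]],
    [1,[-2.5,0,-7],[0,0,0]],
    [1,[-2,0,-8],[0,0,0]],
    [1,[0,0,-10],[0,0,0]],
    [1,[0,0,-10],[0,0,0]],
  ],
)

```text
time_s: 17.55
eef_pos: [0.5767, 0.0942, 0.1432]
ee_rot: [-180.0, -0.0, 76.7]
wrist_force: [0.1, -0.5, -0.2]
grip_width: 0.0004
gripper_force: 0.0
```

Emit:
send_rows(
  series=[
    [1,[0,0,0],[0,0,0]],
    [1,[0,0,0],[0,0,0]],
    [1,[0,0,0],[0,0,0]],
    [1,[0,0,0],[0,0,0]],
  ],
)

```text
time_s: 18.05
eef_pos: [0.5766, 0.094, 0.1423]
ee_rot: [-180.0, 0.0, 76.7]
wrist_force: [0.1, 0.7, 0.4]
grip_width: 0.0004
gripper_force: 0.0
```

```bash
python3 -c "
from h import *
save('top','t7.png');a,b,c=[cv2.imread('pics/%s.png'%n,0)[185:250,265:375].astype(np.float32) for n in('t5','t7','t6')]
print('diff to t5',abs(a-b).mean(),abs(a-c).mean())
for n,s in(('plate',np.s_[0:40,15:45]),('lug',np.s_[15:42,55:85])): print(n,cv2.phaseCorrelate(a[s].copy(),b[s].copy()),cv2.phaseCorrelate(a[s].copy(),c[s].copy()))
print(read_state()['eef_pos'],read_state()['wrist_force'])"
```

```text
diff to t5 1.7478322 10.466014
plate ((-0.07606311423019996, -0.07678070577947338), 0.9809193875392278) ((-0.07325527443783564, -0.0315462235775712), 0.9573164029916128)
lug ((-0.016552739066279187, 0.47051599210208117), 1.0026836889761466) ((0.16635157764014785, -0.32798004224630617), 0.7218010920065421)
[0.57667332 0.09399709 0.14238131] [-0.28004336 -0.01795949  0.75865628]
```

The supply is down again and the jack is unmoved. Second stroke, following the arc more closely.

Emit:
send_rows(
  series=[
    [1,[0,0,10],[0,0,0]],
    [1,[0,0,7],[0,0,0]],
    [1,[1,0,5],[0,0,0]],
    [1,[2.5,0,7],[0,0,0]],
    [1,[2.5,0,7],[0,0,0]],
    [1,[2,0,7],[0,0,0]],
    [1,[1.5,0,7],[0,0,0]],
    [1,[0.5,0,7],[0,0,0]],
    [1,[0,0,7],[0,0,0]],
    [1,[0,0,7],[0,0,0]],
    [1,[0,0,7],[0,0,0]],
    [1,[0,0,6],[0,0,0]],
  ],
)

```text
time_s: 19.6
eef_pos: [0.5802, 0.1062, 0.0602]
ee_rot: [179.9, -0.3, 76.7]
wrist_force: [-2.8, 8.3, 11.1]
grip_width: 0.0005
gripper_force: 5.7
```

Emit:
send_rows(
  series=[
    [1,[0,0,4],[0,0,0]],
    [1,[0,0,2],[0,0,0]],
    [1,[0,0,0.5],[0,0,0]],
    [1,[0,0,0],[0,0,0]],
    [1,[0,0,0],[0,0,0]],
    [1,[0,0,0],[0,0,0]],
  ],
)

```text
time_s: 20.35
eef_pos: [0.5802, 0.106, 0.0548]
ee_rot: [179.9, -0.3, 76.7]
wrist_force: [-4.0, 8.0, 16.5]
grip_width: 0.0003
gripper_force: 8.4
```

Emit:
send_rows(
  series=[
    [1,[1,0,0],[0,0,0]],
    [1,[0.7,0,0],[0,0,0]],
    [1,[0,0,0],[0,0,0]],
    [1,[0,0,0],[0,0,0]],
    [1,[0,0,0],[0,0,0]],
  ],
)

```text
time_s: 20.98
eef_pos: [0.5802, 0.1062, 0.0547]
ee_rot: [179.9, -0.1, 76.7]
wrist_force: [-4.3, 3.3, 17.5]
grip_width: 0.0004
gripper_force: 8.8
```

```bash
python3 -c "
from h import *
save('top','t8.png');a,b,c=[cv2.imread('pics/%s.png'%n,0)[185:250,265:375].astype(np.float32) for n in('t5','t8','t6')]
print('diff t8 to down(t5), raised(t6)',abs(a-b).mean(),abs(c-b).mean())
s=np.s_[0:40,15:45];print('plate',cv2.phaseCorrelate(a[s].copy(),b[s].copy()))
print(read_state()['eef_pos'],read_state()['wrist_force'],read_state()['dq'])"
```

```text
diff t8 to down(t5), raised(t6) 10.51021 1.806993
plate ((-0.09862589194286464, -0.046294042664595025), 0.9577152897914251)
[0.5801807  0.10617931 0.05468936] [-4.83297404  3.50891841 16.87636725] [-0.05191998 -0.01482407  0.0680956   0.02681791 -0.020373   -0.03205538]
```

The supply is raised just as in the first stroke, the jack is unmoved, and the handle is held against its stop with about 17 N. Handing in.

```bash
python3 -c "
from plant import *
print(close_job())"
```

```text
the job is handed in; nothing more can be done
None
```

The job is handed in, though it returned no verdict: the jack is centred under the lug to within about 5 mm, both handle strokes are done, and the arm is holding the handle down with the supply raised.

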